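Fit the terminal block and barrier plate to a transformer chassis

TASK

Put the white terminal block into the rectangular recess of the blue transformer chassis and press it firmly down until its white rim is flush with the chassis top. Then take the orange barrier plate out of the grey rack and slide it edgewise, upright, fully home into the narrow slot of the chassis between the terminal block and the wound core. Do not disturb the coil, bottle, screwdriver and wire spool on the bench.

Things in the scene. Friction and masses are not known exactly. Their poses are not given: they have to be found in the camera images.
- chassis: Fixed transformer chassis, z up, origin under the centre of its steel base plate (150 x 240 x 12 mm). Its -y part is a blue housing, 140 mm (x) by 128 mm (y -120 to +8), flat top 62 mm above the bench, with the recess (near its -y edge) and the slot (next to the core), both long along x. Its +y part is a copper and yellow wound core, 104 mm across, centred at y = +64 mm, top 48 mm high.
- recess (a point): Centre of the mouth of the recess, at the level of the housing's top, 62 mm above the bench. The recess is 105 mm (its x) by 65 mm (its y). Axes parallel to the chassis. Inside is the brass seat plate (carrier).
- carrier (a joint): Brass seat plate on the floor of the recess, sliding stiffly down in it: 0 = up, its top 13 mm below the housing top; 0.012 m = bottomed, 25 mm below. Stays where it is left; the weight of the block does not move it. Pushing it down slowly takes about 12 to 15 N (more if fast). It starts within 4 mm of the top.
- slot (a point): Centre of the floor of the slot, 32 mm below the housing's top (30 mm above the bench). The slot is 105 mm long (its x), 13 mm wide (its y), and open at the top. Axes parallel to the chassis. It lies 64 mm to the +y side of the recess's centre.
- tblock: Loose terminal block, 250 g, lying right way up on the rubber pad. White base 100 (x) x 60 (y) x 25 mm high (its lowest 6 mm is 92 x 52), flat brass screw heads on its rim; green grip rib along x on its middle, 90 mm long, 28 mm wide (y), from 25 to 59 mm above the underside. Origin: centre of the underside; z up. The same when turned half round.
- tblock_rim (a point): Point on the block's centre line at the level of the top of its white base (the rim), 25 mm above the block's underside. Flush means that it is level with recess.
- barrier: Loose orange barrier plate, 90 g, 100 mm long (x), 8 mm thick (y), 80 mm tall (z), standing upright in the rack's middle slot. Origin: middle of its lower edge; z up. The same when turned half round.
- rack: Fixed grey slotted rack, 124 mm (x) by 88 mm (y), 40 mm high, with three slots along x, 26 mm apart, each 105 x 13 mm and 30 mm deep (floor 10 mm above the bench). The plate stands in the middle one and rises 50 mm above the rack. Origin: centre of the underside.
- pad: Fixed black rubber pad under the terminal block, 150 x 110 mm, 6 mm thick. Origin: centre of the underside.
- coil: Bystander: loose copper ring coil with yellow tape, 90 mm across, 36 mm high. Origin: centre of the underside.
- bottle: Bystander: white bottle with red cap, 48 mm across, 110 mm high. Origin: centre of the underside.
- driver: Bystander: red-handled screwdriver lying on the bench, 180 mm long along its x.
- spool: Bystander: brass-coloured wire spool standing upright, 72 mm across, 58 mm high. Origin: centre of the underside.
Things that resemble listed ones, but are neither listed nor needed, are in the scene too. Leave any pink look-alike of the tblock alone. There is more than one size of the barrier; the job needs the smaller.

How it is judged:
By the outcome, as a careful person would: the job done as asked, in the order asked, and still so for the second after the job is handed in, with the robot touching nothing.
It also fails if it takes over 66 s, if anything falls off the work surface, if the arm or the gripper's body presses on something with over 40 N, if the wrist force passes 120 N, or if a joint passes its speed limit or range.

ROBOT

A 6-joint arm with a two-finger parallel gripper is mounted at the origin on the work surface. World frame = base frame: x ahead of the robot, y to its left, z up, the work surface at z = 0. Lengths are in m, angles in degrees, forces in N, time in s.
With the tool pointing down it reaches from about 0.25 to 0.725 m from the base axis. Payload 9.7 kg.
Tool frame: the origin (TCP) lies midway between the tips of the shut fingers; the grasp point (between the pads) lies 19 mm behind it; z points along the fingers, y is the line along which they close (so a half turn about z gives the same grasp; the last joint's range is limited). The gripper opens to 85 mm and grips with 20 to 120 N. Pads are 22 mm wide; open, the fingers measure 114 mm over their backs; the gripper's body (76 mm by 85 mm) begins 54 mm behind the grasp point. The pads swing forward as they close: fully open they stand 13 mm farther back than shut.
Start: joints at [-64.114, 4.979, 10.078, 95.1, 0, 90], TCP at [0.24, -0.495, 0.231] pointing down, gripper open.
Joint ranges: [-179.16, 179.16], [-48.56, 103.87], [-65.8, 70.77], [-126.05, 130.52], [-82.76, 87.17], [-180, 180]. Speed limits (degrees/s): [127.2, 127.2, 147.25, 180, 180, 180].

INTERFACE

Orientations are given as a 3x3 rotation matrix whose columns are the frame's x, y, z axes.
In Python, from station import bot, command_gripper, kinematics, get_image, camera_info, status gives the robot as it stands. Calls block until the motion is done:
- bot.move_pose(position, orientation): joint-space move of the TCP to a pose.
- bot.line_to(position, speed=0.15, frame=None): straight line of the TCP; frame=None keeps the orientation; speed is the mean speed in m/s.
- bot.move_j(angles): joint-space move.
- command_gripper(opening, f_grip=None): finger opening in m; f_grip is the grip in N (None keeps the last); returns when the fingers have stopped.
- bot.sleep(seconds).
- kinematics.inverse_kinematics(position, orientation): joint angles nearest the present ones, or None.
- get_image(name): name is "scene" or "top" or "wrist"; returns the picture (480x640x3 uint8, blue, green, red); there is no depth.
- camera_info(name): a dict with "K" (3x3 intrinsics, pixels), "world_to_cam" (4x4, takes a point from world to camera coordinates); the wrist camera has in their place "tool_from_camera" (4x4, takes a point from camera to tool coordinates, whose origin is the TCP and whose axes are the flange's). Camera axes: x right, y up, looking along -z (the intrinsics and any distortion apply to the point x, -y, -z); pixel columns grow to the right and rows downward; lengths in m; the calibration is good to about 2 mm. A picture is of the moment at which its call begins: read the wrist's pose just before it. camera_info takes no time and is no camera call.
A pose or a line that the arm cannot do raises bot.PlanningError and nothing moves.
- bot.close_job(): hands the job in; it is judged then, once.
Readings, each from a call of its own:
- status.read_clock(): time.
- status.read_joint_positions(): joint angles.
- status.read_dq(): joint speeds.
- status.read_joint_torque(): joint torques, N m.
- status.read_eef_pos(): TCP position.
- status.read_ee_rot(): TCP orientation.
- status.read_ft_force(): force on the tool from outside, world axes, zero at the start.
- status.read_torque(): the same for the moment, N m.
- status.read_gripper_width(): finger opening in m.
- status.read_grasp_force(): force on a finger pad.
Only numpy, scipy, OpenCV 4.12 (cv2) and the standard library are available. Lean on these libraries where they do the work, as an engineer would, in place of code of your own. Each camera call takes 0.05 s, during which the arm holds its last target. There are 200 camera calls.

## Working session

There is one attempt and no reset: what is moved stays moved. The work goes in short steps, each a Python script; the robot and the scene stay as the last script left them, time stands still between calls to the robot, and variables do not carry over. Pictures are saved under pics/ and viewed, at most 10 in all, crops included, and the job is handed in when it is done.

```bash
mkdir -p pics; ls
python3 - <<'E'
from station import *
import cv2
for n in ("top","scene"):
    cv2.imwrite(f"pics/{n}0.png",get_image(n)); print(n,camera_info(n))
print(camera_info("wrist"),status.read_clock(),status.read_ee_rot())
E
```

```text
pics
top {'K': array([[515.02263784,   0.        , 314.90961824],
       [  0.        , 515.02263784, 235.41219581],
       [  0.        ,   0.        ,   1.        ]]), 'world_to_cam': array([[-0.00977526, -0.99989992, -0.01022727,  0.02306296],
       [ 0.98990817, -0.01112256,  0.14127318, -0.52267684],
       [-0.1413728 , -0.00874307,  0.98991782, -1.15810184],
       [ 0.        ,  0.        ,  0.        ,  1.        ]])}
scene {'K': array([[469.52514555,   0.        , 318.79302015],
       [  0.        , 469.52514555, 236.99526251],
       [  0.        ,   0.        ,   1.        ]]), 'world_to_cam': array([[ 0.40422294,  0.91463393,  0.0069697 , -0.22469747],
       [-0.69418481,  0.30181581,  0.65346359,  0.30759701],
       [ 0.59557641, -0.26898324,  0.75692586, -1.57346643],
       [ 0.        ,  0.        ,  0.        ,  1.        ]])}
{'K': array([[354.57519337,   0.        , 325.6957005 ],
       [  0.        , 354.57519337, 238.09388188],
       [  0.        ,   0.        ,   1.        ]]), 'tool_from_camera': array([[-1.78001582e-04,  9.55911043e-01,  2.93656340e-01,
         7.41657225e-02],
       [ 9.99999984e-01,  1.76666754e-04,  3.10699152e-05,
        -2.78834486e-04],
       [-2.21792373e-05,  2.93656340e-01, -9.55911059e-01,
        -1.43616592e-01],
       [ 0.00000000e+00,  0.00000000e+00,  0.00000000e+00,
         1.00000000e+00]])} 0.1 [[ 8.99667791e-01  4.36574774e-01 -5.76290095e-04]
 [ 4.36575153e-01 -8.99667110e-01  1.10746863e-03]
 [-3.49763770e-05 -1.24794779e-03 -9.99999221e-01]]
```

View pics/top0.png

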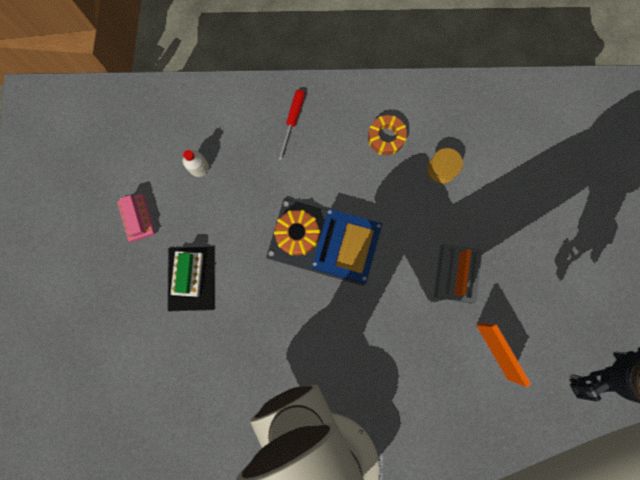

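View pics/scene0.png

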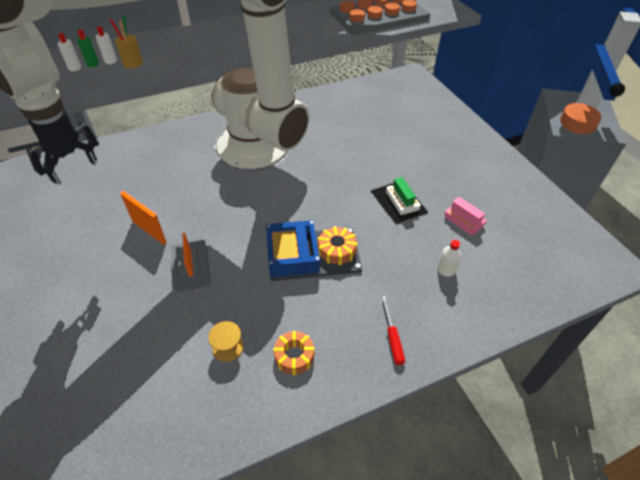

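Top view: the terminal block candidates are the white/green one on the black pad (186,274) and the pink look-alike (135,217), so I take the white/green one. The barrier candidates are the orange plate in the grey rack (463,272) and the bigger free-standing plate (503,355), so I take the one in the rack. The chassis housing is at (348,245), its recess at (354,247) and its slot at (327,241). Next are rough positions from the masks.

```bash
cat > h.py <<'E'
from station import *
import cv2, numpy as np
def cam(name):
    c=camera_info(name); K=c["K"]
    if name=="wrist":
        T=np.eye(4); T[:3,:3]=status.read_ee_rot(); T[:3,3]=status.read_eef_pos()
        return K,T@c["tool_from_camera"]
    return K,np.linalg.inv(c["world_to_cam"])
def toplane(px,KT,z):
    K,T=KT
    p=np.c_[np.reshape(px,(-1,2)),np.ones(np.size(px)//2)]@np.linalg.inv(K).T
    d=(p*[1,-1,-1])@T[:3,:3].T; o=T[:3,3]
    return o+d*((z-o[2])/d[:,2])[:,None]
def mask(img,lo,hi,roi=None):
    m=cv2.inRange(cv2.cvtColor(img,cv2.COLOR_BGR2HSV),lo,hi)
    if roi:
        k=np.zeros_like(m); k[roi[1]:roi[3],roi[0]:roi[2]]=255; m&=k
    return m
def big(m):
    return max(cv2.findContours(m,cv2.RETR_EXTERNAL,cv2.CHAIN_APPROX_NONE)[0],key=cv2.contourArea)
def rect(c,KT,z):
    """centre, long side, short side, angle of long side (deg, mod 180), metric, on plane z"""
    P=toplane(c.reshape(-1,2).astype(float),KT,z)[:,:2]
    (x,y),(w,h),a=cv2.minAreaRect((P*1000).astype(np.float32))
    if w<h: w,h,a=h,w,a+90
    return np.array([x,y])/1000,w,h,(a+90)%180-90
def R(a,):
    a=np.radians(a); return np.array([[np.cos(a),np.sin(a),0],[np.sin(a),-np.cos(a),0],[0,0,-1]])
E
python3 - <<'E'
from h import *
im=get_image("top"); KT=cam("top")
for n,lo,hi,z,roi in (("green",(45,80,40),(85,255,255),.065,(150,230,230,320)),("white",(0,0,140),(179,70,255),.031,(165,245,212,305)),
  ("blue",(105,120,50),(125,255,255),.062,(300,200,390,290)),("orange",(0,120,60),(20,255,255),.09,(440,235,480,305)),
  ("bigor",(0,120,60),(20,255,255),.09,(470,310,540,395)),("black",(0,0,0),(179,255,45),.006,(150,240,225,318))):
    c=big(mask(im,lo,hi,roi)); print(n,rect(c,KT,z),cv2.boundingRect(c))
E
```

```text
green (array([0.43804718, 0.31352063]), 88.98146057128906, 33.58425521850586, -4.523521423339844) (175, 253, 18, 40)
white (array([0.43796616, 0.31755719]), 99.67089080810547, 61.28493118286133, -4.4727935791015625) (171, 253, 30, 43)
blue (array([ 0.49593408, -0.05341587]), 144.04359436035156, 128.3651123046875, -16.264434814453125) (311, 209, 70, 74)
orange (array([ 0.43096014, -0.30527902]), 104.92512512207031, 25.55254554748535, -9.842697143554688) (454, 249, 18, 47)
bigor (array([ 0.25447614, -0.38309991]), 161.38702392578125, 41.402408599853516, 27.546844482421875) (477, 323, 54, 64)
black (array([0.43005441, 0.31138928]), 149.9143829345703, 108.91751098632812, 1.028747797012329) (168, 246, 47, 65)
```

```bash
cat >> h.py <<'E'
def above(c,a,z=.18):
    r=R(a); p=np.append(np.array(c)-.0742*r[:2,0],z); bot.move_pose(p,r)
E
python3 - <<'E'
from h import *
import pickle
for n,c,a in (("bar",(.431,-.303),-9),("cha",(.490,-.066),-16.3),("blk",(.438,.316),-4.5)):
    above(c,a); bot.sleep(.2); KT=cam("wrist"); im=get_image("wrist"); cv2.imwrite(f"pics/w_{n}.png",im); pickle.dump(KT,open(n+".pkl","wb"))
    print(n,status.read_clock(),status.read_joint_positions(),status.read_eef_pos())
ims=[cv2.resize(cv2.imread(f"pics/w_{n}.png"),(400,300)) for n in ("bar","cha","blk")]
cv2.imwrite("pics/w_all.png",np.vstack([np.hstack(ims[:2]),np.hstack([ims[2],ims[2]*0])]))
E
```

```text
bar 1.3833 [-3.92542078e+01 -7.84417167e+00 -8.16504758e+00  8.96786357e+01
 -3.26194041e-03  1.49801569e+02] [ 0.3574765  -0.29213528  0.18006308]
cha 6.225 [-6.15983568e+00 -1.33850596e+01 -1.28873306e+01  9.04982756e+01
  7.82488304e-05 -1.69853475e+02] [ 0.41878015 -0.04519668  0.17999392]
blk 7.8583 [ 4.13868923e+01 -4.56141159e+00 -5.16570670e+00  8.93860375e+01
 -3.44618691e-03 -1.34030389e+02] [0.36449987 0.32117884 0.18009575]
```

View pics/w_all.png

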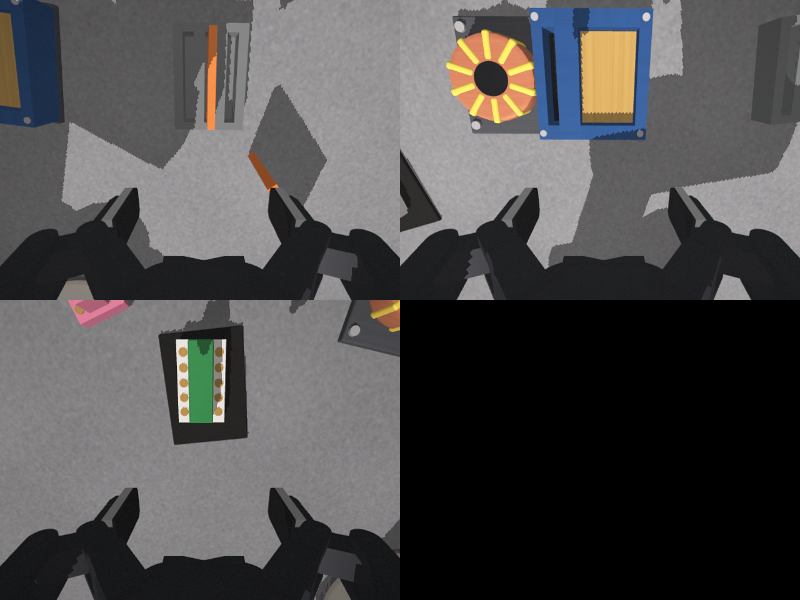

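The wrist views show the right block (white base, green rib, at about (322,610) in full-resolution pixels), the right small plate in the rack's middle slot, and the recess and slot of the housing. Next I measure outlines and look closely at the recess and slot.

Run:
```python
from h import *
import pickle
L=lambda n:(cv2.imread(f"pics/w_{n}.png"),pickle.load(open(n+".pkl","rb")))
im,KT=L("blk")
w=mask(im,(0,0,120),(179,60,255),(270,50,380,220)); g=mask(im,(45,80,30),(85,255,255),(270,50,380,220)); b=mask(im,(8,80,90),(30,255,255),(270,50,380,220))
# white rim is on a dark pad
c=big(cv2.morphologyEx(w|g|b,cv2.MORPH_CLOSE,np.ones((5,5))));print("base",rect(c,KT,.031),cv2.boundingRect(c))
print("rib",rect(big(g),KT,.065))
im,KT=L("bar"); c=big(mask(im,(3,120,60),(20,255,255),(300,30,370,215))); print("bar",rect(c,KT,.09),cv2.boundingRect(c))
im,KT=L("cha"); m=mask(im,(100,100,20),(130,255,255),(190,0,430,240)); c=cv2.convexHull(big(m)); print("house",rect(c,KT,.062),cv2.boundingRect(c))
print(cv2.approxPolyDP(c,6,True).reshape(-1,2).tolist())
cr=im[5:230,200:410]; cv2.imwrite("pics/cha_crop.png",cv2.resize(cr,None,fx=2.6,fy=2.6,interpolation=cv2.INTER_NEAREST))
```

```text
base (array([0.43619916, 0.31838046]), 101.41364288330078, 60.749820709228516, -4.48193359375) (281, 62, 81, 135)
rib (array([0.43648849, 0.31838708]), 89.59260559082031, 27.427845001220703, -4.581489562988281)
bar (array([ 0.42958752, -0.31176794]), 100.21633911132812, 9.308736801147461, -9.728691101074219) (330, 40, 18, 168)
house (array([ 0.49532709, -0.05405795]), 140.20742797851562, 128.54331970214844, -16.457046508789062) (207, 13, 198, 211)
[[404, 14], [392, 222], [224, 222], [207, 13]]
```

View pics/cha_crop.png

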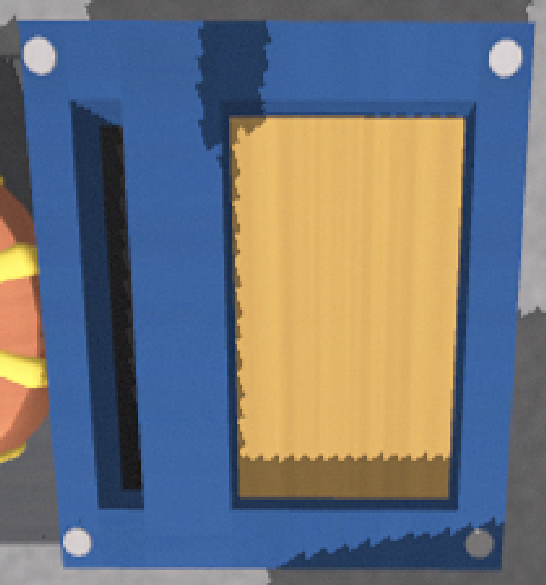

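Run:
```python
from h import *
import pickle
KT=pickle.load(open("cha.pkl","rb"))
f=lambda q:np.array(q,float)/2.6+[200-.5+.5/2.6,5-.5+.5/2.6]
h=np.array([.49533,-.05406]); r=R(-16.46); ex,ey=r[:2,0],-r[:2,1]
for n,q in (("recess",[(222,102),(476,102),(457,509),(233,509)]),("slot",[(71,100),(123,100),(144,508),(98,508)])):
    P=toplane(f(q),KT,.062)[:,:2]; c=P.mean(0)
    s=[np.linalg.norm(P[i]-P[(i+1)%4])*1000 for i in range(4)]
    d=P[[0,1]].mean(0)-P[[2,3]].mean(0)
    print(n,c,np.round(s,1),np.degrees(np.arctan2(d[1],d[0])),"in chassis",(c-h)@ex*1000,(c-h)@ey*1000-56)
```

```text
recess [ 0.48981289 -0.07176334] [ 64.5 104.8  64.4 104.8] -16.56155233615137 in chassis -0.2748365617894636 -74.54107060478772
slot [ 0.50820918 -0.01027321] [ 13.2 104.9  13.2 104.9] -16.76470935938964 in chassis -0.05544564891476686 -10.358424181072827
```

The recess (105×64.5) and slot (105×13.2) match the given sizes and are 64.2 mm apart. Next I grasp the block.

Run:
```python
from h import *
import pickle
r=R(-4.5); c=(.4363,.3184)
bot.move_pose([*c,.10],r); bot.line_to([*c,.036],.12)
print(command_gripper(.02,80),status.read_gripper_width(),status.read_grasp_force(),status.read_ft_force())
bot.line_to([*c,.16],.15)
print(status.read_gripper_width(),status.read_grasp_force(),status.read_ft_force(),status.read_eef_pos())
KT=cam("wrist"); im=get_image("wrist"); cv2.imwrite("pics/held.png",im)
T=np.eye(4);T[:3,:3]=status.read_ee_rot();T[:3,3]=status.read_eef_pos()
g=mask(im,(45,80,30),(85,255,255)); 
P=toplane(big(g).reshape(-1,2).astype(float),KT,.16-.036+.065); t=(P-T[:3,3])@T[:3,:3]*1000
k=np.abs(t[:,0])<30; print("rib tool x",t[:,0].min(),t[:,0].max(),"y at |x|<30",[(round(t[s,1].min(),1),round(t[s,1].max(),1)) for s in (np.abs(t[:,0]-x)<4 for x in(20,30,38,44))])
print(status.read_clock())
```

```text
False 0.026843869365602537 79.75651502609253 [-0.00974068  0.37170205  4.08316215]
0.02683255481069536 78.80820751190186 [-0.71220382 -0.73932581 -3.46156757] [0.43593058 0.31809356 0.15874622]
rib tool x -33.75007377814637 51.32810946213209 y at |x|<30 [(np.float64(-13.5), np.float64(13.6)), (np.float64(-13.5), np.float64(13.6)), (np.float64(-13.4), np.float64(13.6)), (np.float64(-13.4), np.float64(13.5))]
10.6417
```

View pics/held.png

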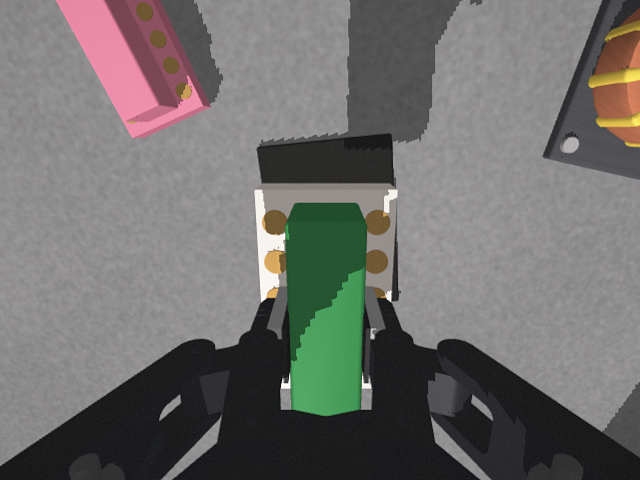

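The block is held squarely: the rib is centred in tool y within 0.1 mm, and the rim's far edge is at row 187. Next I place and press it with force monitoring.

Run:
```python
from h import *
KT=cam("wrist"); e=np.array(status.read_eef_pos()); Rm=np.array(status.read_ee_rot())
print("rim edge tool x (50):",((toplane([325.,187.],KT,e[2]-.005)-e)@Rm)[0]*1000)
r=R(-16.5); c=np.array([.4898,-.0718])
bot.move_pose([*c,.16],r); bot.line_to([*c,.105],.1)
bot.sleep(.3); print(status.read_eef_pos(),status.read_ft_force())
for z in (.09,.084,.080,.077,.074,.071,.069,.067):
    bot.line_to([*c,z],.03)
    f=status.read_ft_force(); print(z,np.round(status.read_eef_pos(),4),np.round(f,1),round(status.read_gripper_width(),4))
    if f[2]>30 or np.hypot(*f[:2])>12: break
print(status.read_clock())
```

```text
rim edge tool x (50): [50.92332389 -0.1750421   4.91728407]
[ 0.49006347 -0.07186651  0.10546653] [ 0.6744837   0.297873   -2.36175297]
0.09 [ 0.4898 -0.0718  0.09  ] [ 0.1 -0.7 -2.5] 0.0267
0.084 [ 0.4897 -0.0718  0.0838] [-1.4 -1.1 -2.1] 0.0268
0.08 [ 0.4897 -0.0718  0.0798] [-1.7  0.1 -2.9] 0.0264
0.077 [ 0.4901 -0.0718  0.0772] [ 1.2 -0.4 -0.3] 0.0269
0.074 [ 0.4902 -0.0718  0.0748] [-1.1 -0.3  5.2] 0.0271
0.071 [ 0.4902 -0.0718  0.072 ] [-2.  -0.   7.4] 0.0267
0.069 [ 0.4902 -0.0718  0.0702] [-2.5  1.2  8. ] 0.027
0.067 [ 0.4902 -0.0719  0.0682] [-1.7  1.3  8.3] 0.0267
15.6417
```

Run:
```python
from h import *
c=np.array([.4898,-.0718])
for z in (.066,.065,.064,.063,.062,.061,.060):
    bot.line_to([*c,z],.02); bot.sleep(.1)
    f=status.read_ft_force(); print(z,np.round(status.read_eef_pos(),4),np.round(f,1),round(status.read_gripper_width(),4))
    if f[2]>32: break
print(status.read_clock())
```

```text
0.066 [ 0.4902 -0.0719  0.0675] [-3.5  0.1 11.2] 0.0267
0.065 [ 0.4902 -0.0719  0.0674] [-7.2  0.5 18.4] 0.0267
0.064 [ 0.4903 -0.0719  0.0674] [-10.9   1.6  26.8] 0.0272
0.063 [ 0.4904 -0.0719  0.0673] [-13.    2.   35.2] 0.0264
17.0417
```

Run:
```python
from h import *
c=np.array([.4898,-.0718])
bot.line_to([*c,.067],.03); command_gripper(.05,30)
bot.line_to([*c,.15],.2)
above(c,-16.5); bot.sleep(.2)
KT=cam("wrist"); im=get_image("wrist"); s=get_image("scene")
import pickle; pickle.dump(KT,open("cha2.pkl","wb")); cv2.imwrite("pics/w_cha2.png",im)
a=cv2.resize(im[0:240,170:430],None,fx=2.2,fy=2.2,interpolation=cv2.INTER_NEAREST); b=cv2.resize(s[200:300,240:380],(740,528))[:,:]
cv2.imwrite("pics/chk2.png",cv2.resize(np.hstack([a,b]),(800,330)))
w=mask(im,(0,0,90),(179,70,255),(285,40,390,205))|mask(im,(45,80,30),(85,255,255),(285,40,390,205))|mask(im,(8,80,70),(30,255,255),(285,40,390,205))
q=big(cv2.morphologyEx(w,cv2.MORPH_CLOSE,np.ones((5,5)))); print(rect(q,KT,.062),cv2.boundingRect(q)); print(status.read_clock())
```

```text
(array([ 0.48991016, -0.07246246]), 102.8768310546875, 60.86934280395508, -16.525588989257812) (285, 47, 87, 155)
18.9583
```

View pics/chk2.png

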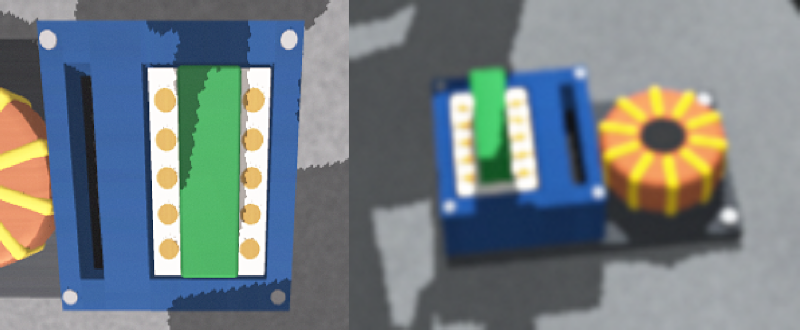

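The block is seated flush and square (rim white on the blue top, recess at about (208,170) in the picture), with the slot clear. Next is the barrier.

Run:
```python
from h import *
r=R(170.3); c=np.array([.4296,-.3115])
bot.move_pose([*c,.19],r); command_gripper(.04,40); bot.line_to([*c,.052],.12)
command_gripper(.0,40); bot.sleep(.2)
z0=status.read_eef_pos()[2]
print(status.read_gripper_width(),status.read_grasp_force(),status.read_ft_force(),status.read_eef_pos())
bot.line_to([*c,.17],.15); bot.sleep(.2)
print(status.read_gripper_width(),status.read_grasp_force(),status.read_ft_force(),status.read_eef_pos(),status.read_clock())
KT=cam("wrist"); im=get_image("wrist"); cv2.imwrite("pics/heldb.png",im)
e=np.array(status.read_eef_pos()); Rm=np.array(status.read_ee_rot())
q=big(mask(im,(3,120,40),(20,255,255),(250,60,400,480)))
t=(toplane(q.reshape(-1,2).astype(float),KT,e[2]-z0+.09)-e)@Rm*1000
for x in (20,30,40,48): k=np.abs(t[:,0]-x)<3; print(x,t[k,1].min(),t[k,1].max()) if k.any() else None
print(t[:,0].min(),t[:,0].max(),cv2.boundingRect(q),z0)
```

```text
0.007224593803801746 40.55475354194641 [-0.44524551  0.30490481  4.96457959] [ 0.42986945 -0.31168056  0.05252442]
0.007212286688026444 39.72243010997772 [ 0.53779113  0.77488136 -1.51559165] [ 0.42927277 -0.31126775  0.16904639] 24.3833
20 -4.361760034846055 3.9697607889008206
30 -4.2732026412727055 3.8722532480940153
40 -4.1666117181446225 4.033019210078785
48 -4.082395938027669 4.001529695372362
-25.117731502983073 61.16714595196065 (313, 180, 27, 236) 0.052524424621044855
```

View pics/heldb.png

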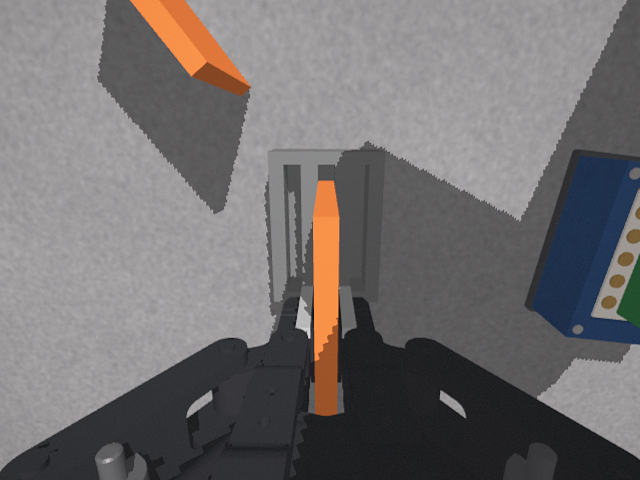

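The plate is held centred and upright (top at column 326, symmetric end face). Next I insert it.

Run:
```python
from h import *
r=R(163.5); c=np.array([.5082,-.0103])
bot.move_pose([*c,.17],r); bot.line_to([*c,.112],.1); bot.sleep(.3)
print(status.read_eef_pos(),np.round(status.read_ft_force(),1))
for z in (.104,.100,.095,.088,.081,.076,.074,.073,.072,.071,.070,.069):
    bot.line_to([*c,z],.03)
    f=status.read_ft_force(); print(z,np.round(status.read_eef_pos(),4),np.round(f,1))
    if f[2]>10 or np.hypot(*f[:2])>10: break
print(status.read_clock())
```

```text
[ 0.5084458  -0.01027514  0.11245591] [-0.2  0.5 -0.6]
0.104 [ 0.508  -0.0103  0.1037] [-0.1  1.2 -1.4]
0.1 [ 0.5081 -0.0103  0.0998] [ 0.7 -0.8 -0.5]
0.095 [ 0.508  -0.0103  0.0947] [-0.1  1.1 -1.6]
0.088 [ 0.508  -0.0103  0.0877] [ 0.9  0.1 -0.7]
0.081 [ 0.508  -0.0103  0.0807] [-0.   0.8 -1. ]
0.076 [ 0.508  -0.0103  0.0757] [ 0.2  0.2 -1.1]
0.074 [ 0.5082 -0.0103  0.0739] [-0.1  0.7 -1. ]
0.073 [ 0.5082 -0.0103  0.073 ] [0.9 0.1 0.4]
0.072 [ 0.5083 -0.0103  0.0725] [-1.8  1.   6.7]
0.071 [ 0.5084 -0.0103  0.0725] [-5.1  0.3 13.3]
29.7583
```

Run:
```python
from h import *
c=np.array([.5082,-.0103])
bot.line_to([*c,.0725],.03); command_gripper(.035,30); bot.line_to([*c,.2],.2)
h=np.array([.49533,-.05406]); bot.move_pose([.36,-.10,.25],R(163.5)); bot.sleep(.3)
t=get_image("top"); s=get_image("scene")
cv2.imwrite("pics/fin.png",np.hstack([cv2.resize(t[60:330,110:430],(400,338)),cv2.resize(s[190:370,200:440],(400,338))]))
q=big(mask(t,(3,120,60),(14,255,255),(315,200,370,290))); print(rect(q,cam("top"),.11)); print(status.read_clock(),status.read_ft_force())
```

```text
(array([ 0.50719586, -0.01134148]), 104.9870834350586, 10.954180717468262, -16.82990264892578)
32.325 [-0.50575236  0.51615349 -0.25004518]
```

View pics/fin.png

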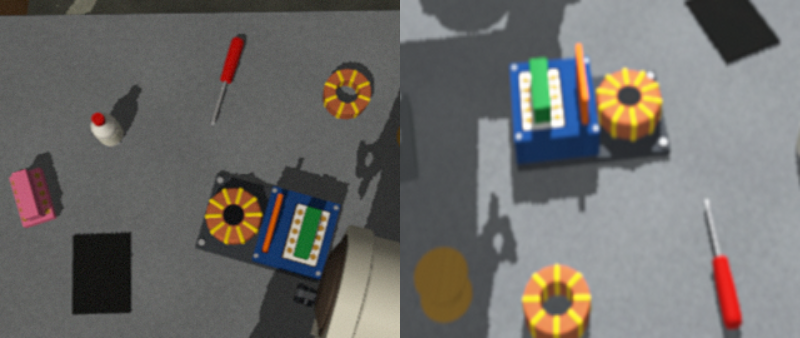

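The final picture shows the plate upright in the slot (273,222) and the block flush in the recess (308,235). The bystanders are undisturbed, so I hand the job in.

```bash
python3 -c "
from station import *
print(bot.close_job(), status.read_clock())"
```

```text
the job is handed in; nothing more can be done
the job is handed in; nothing more can be done
```

I handed the job in after about 32 s of robot time: the terminal block is pressed flush in its recess, the small orange barrier plate is upright and fully home in the slot, and the final pictures show nothing else disturbed.

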